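# Check that the barrow's brake lever stops short of the bar

## Task

Check the hand brake lever on the slate barrow's handlebar end, clamped on the bench: with the outside of your fingers press the lever in towards the bar until it comes up against its stop, let it come all the way back out, then press it in to its stop again and finish while holding it there, so that I can see the gap left to the grip. Press it firmly, with one to two kilos of push, from the outside only: do not pinch or hook the lever and do not touch the bar. Leave the gate and the loose things on the bench as they are.

Things in the scene. Friction and masses are not known exactly. Their poses are not given: they have to be found in the camera images.
- fixture: Dark plank on the bench with two wooden tube clamps (own y 135 to 335 mm, x -80 to 80 mm, up to 158 mm high) holding a handlebar end level, axis 120 mm above the bench. Origin: on the bench under the bar's axis. Own y runs along the bar from the grip's free end (y -108 mm) to the clamps; the lever is on its -x side, which faces the robot within 0.55 rad; z up. Fixed.
- bar: 22 mm steel tube with black rubber grip (32 mm across, y -103 to 22 mm), the lever's black clamp and cylinder (y 61 to 172 mm) and on them a white fluid reservoir with black lid (44 x 60 mm, y 94 to 154 mm, x -58 to -14 mm, top 165 mm above the bench). Origin and axes as fixture. Fixed.
- brake_lever (a joint): Lever angle, rad: 0 at rest (swung out), 0.28 against its stop; grows as it goes in, about the upright axis at lever_pivot. A spring returns it: 95 mm from the pivot, 3.2 N starts it and 6.5 N brings it to the stop, rising evenly; there it turns firm (1 to 2 mm of give), parallel to the bar, 21 mm clear of the grip. A firm push there is 10 to 20 N in all; 60 N strains it.
- lever_pivot (a point): On the lever's pivot axis at the blade's mid-height (120 mm above the bench), 42 mm from the bar's axis on the lever side, at y 75 mm of fixture. Axes turn with the lever: x square from the blade towards the bar, -y along the blade to its ball end, z up.
- lever_face (a point): Where to press: middle of the blade's outer face (away from the bar), 95 mm from the pivot; axes as lever_pivot. Bare aluminium blade 9 mm thick, 14 mm high (113 to 127 mm above the bench), straight to 128 mm from the pivot, then bent outward to a 19 mm ball at 162 mm. Open air below it.
- grip_middle (a point): Centre of the rubber grip, on the bar's axis.
- hammer_head: Bystander: loose black steel slate hammer head, 170 mm long along its y axis, 28 mm high. Lies on the bench on the lever's side of the bar. Leave it alone.
- punch: Bystander: loose tin punch, an eight-sided steel rod 14 mm thick and 131 mm long along its y axis. Leave it alone.
- slate_shard: Bystander: loose grey slate shard, five-sided, about 105 mm across and 8 mm thick. Leave it alone.
- gate_middle (a point): Middle of the upper rail of the small swinging wooden gate (150 mm high, 410 mm long) that closes the pen at the bench's left end. Four copper slate hooks lie in the pen behind it. Leave it alone.

How it is judged:
By the outcome, as a careful person would: the job done as asked, in the order asked, and still so for the second after the job is handed in, while the arm keeps its last pose, push and grip.
It also fails if it takes over 54 s, if anything falls off the work surface, if the arm or the gripper's body presses on something with over 40 N, if the wrist force passes 120 N, or if a joint passes its speed limit or range.

## Robot

A 6-joint arm with a two-finger parallel gripper is mounted at the origin on the work surface. World frame = base frame: x ahead of the robot, y to its left, z up, the work surface at z = 0. Lengths are in m, angles in rad, forces in N, time in s.
With the tool pointing down it reaches from about 0.3 to 0.875 m from the base axis. Payload 6.4 kg.
Tool frame: the origin (TCP) lies between the finger pads; the fingertips stand 19 mm ahead of it and the grasp point (between the pads) is the TCP; z points along the fingers, y is the line along which they close (so a half turn about z gives the same grasp; the last joint's range is limited). The gripper opens to 85 mm and grips with 20 to 120 N. Pads are 22 mm wide; open, the fingers measure 114 mm over their backs; the gripper's body (76 mm by 85 mm) begins 54 mm behind the grasp point. The pads swing forward as they close: fully open they stand 13 mm farther back than shut.
Start: joints at [-1.516, 0.181, 1.607, -0, 1.354, -0.206], TCP at [0.148, -0.556, 0.25] pointing down, gripper open.
Joint ranges: [-2.99, 2.99], [-0.89, 2.07], [0.3, 2.58], [-1.14, 4.28], [0, 2.63], [-3.12, 3.12]. Speed limits (rad/s): [2.57, 2.57, 3.01, 3.14, 3.14, 3.14].

## Interface

Orientations are given as [roll, pitch, yaw] about the fixed x, y, z axes, in that order (R = Rz(yaw) Ry(pitch) Rx(roll)).
In Python, from cell import env gives the robot as it stands.
- The arm moves only by the shell command python3 -m handwheel 'ROWS'. ROWS is JSON, a list of rows, each a list of 3 entries, a list of its own where there are three numbers: the shift along the tool's x, y, z in m, then the turn about the tool's z in degrees, then the closure, from -1 (fully open) to 1 (shut). In form: [[[x, y, z], spin, hand], ...]. A call has 1 to 5 rows; each row is the pose to reach, as a shift and turn from the pose commanded when the call began, along the tool's axes at that moment; what a row does not reach only later rows make up. A row lasts 1/12 s, in which the tool goes at most 41.7 mm and 7.16 degrees, less where a joint would pass 70% of its speed; a pose out of reach is approached as far as the arm can. A call with a gripper value outside its range is refused whole. The fingers move at their own pace and stop on an object; the grip force is fixed at half the most. Time passes only in rows, so rows that repeat a pose let the fingers close. It gives the time, the measured TCP pose, the force, the opening and the grip force at its end, in the units of the state.
- env.sense(): the state, without advancing time (a new reading comes with each control period).
- env.grab_frame(name): name is "side" or "top"; returns the picture (384x512x3 uint8, red, green, blue); there is no depth.
- env.calibration(name): a dict with "fx", "fy", "cx", "cy" (pixels), "distortion" ([k1, k2, p1, p2, k3] as OpenCV has them; the pictures are not rectified), "cam_to_world" (4x4, takes a point from camera to world coordinates). Camera axes: x right, y up, looking along -z (the intrinsics and any distortion apply to the point x, -y, -z); pixel columns grow to the right and rows downward; lengths in m; the calibration is good to about 2 mm. A picture is of the moment at which its call begins. calibration takes no time and is no camera call.
- env.hand_in(): hands the job in; it is judged then, once.
The state is a dict: "time_s": time; "q": joint angles; "joint_vel": joint speeds; "joint_torque": joint torques, N m; "eef_pos": TCP position; "eef_rot": TCP orientation; "contact_force": force on the tool from outside, world axes, zero at the start; "torque": the same for the moment, N m; "opening": finger opening in m; "grasp_force": force on a finger pad.
Only numpy, scipy, OpenCV 4.12 (cv2) and the standard library are available. Lean on these libraries where they do the work, as an engineer would, in place of code of your own. Each camera call takes 0.05 s, during which the arm holds its last target. There are 200 camera calls.

## Working session

There is one attempt and no reset: what is moved stays moved. The work goes in short steps, Python scripts to look and compute and a shell command to move; the robot and the scene stay as the last step left them, time stands still between calls to the robot, and variables do not carry over. Pictures are saved under pics/ and viewed, at most 10 in all, crops included, and the job is handed in when it is done.

```bash
mkdir -p pics; ls; python3 - <<'E'
from cell import env
import cv2
s=env.sense();print(s)
for n in("side","top"):
    im=env.grab_frame(n);cv2.imwrite(f"pics/{n}0.png",cv2.resize(im[:,:,::-1],(800,600),interpolation=cv2.INTER_CUBIC))
    print(env.calibration(n))
E
```

```text
pics
{'time_s': 0.0, 'q': array([-1.51630061e+00,  1.81525289e-01,  1.60803589e+00, -2.64884539e-05,
        1.35380922e+00, -2.06317445e-01]), 'joint_vel': array([-0.00041528,  0.00135311, -0.00010986,  0.00189819, -0.00017191,
        0.00159315]), 'joint_torque': array([-2.82243105e-03, -4.44877410e+01, -3.51331222e+01, -4.75654888e-04,
        9.09426017e-03, -9.28563935e-06]), 'eef_pos': array([ 0.14824281, -0.5550064 ,  0.24937951]), 'eef_rot': array([-3.13984732e+00, -3.38874011e-04,  2.60818590e-01]), 'contact_force': array([-0.39014511,  0.32226599, -0.35837276]), 'torque': array([-0.03072351, -0.0257665 ,  0.01821413]), 'grasp_force': 0.0, 'opening': 0.08551243774188909}
{'fx': 407.1120496009489, 'fy': 407.1120496009489, 'cx': 256.8727123691112, 'cy': 195.30478374281714, 'distortion': array([-0.02942098,  0.        ,  0.        ,  0.        ,  0.        ]), 'cam_to_world': array([[-0.98979221,  0.06019825, -0.12918028,  0.38300917],
       [-0.14054805, -0.56248481,  0.81477425,  0.93313543],
       [-0.02361396,  0.82461325,  0.56520383,  0.6909586 ],
       [ 0.        ,  0.        ,  0.        ,  1.        ]])}
{'fx': 346.69659909123874, 'fy': 346.69659909123874, 'cx': 260.2870899503303, 'cy': 191.0847408574574, 'distortion': array([0.03375339, 0.        , 0.        , 0.        , 0.        ]), 'cam_to_world': array([[-0.01878567,  0.99303574, -0.11630612,  0.42041871],
       [-0.99970769, -0.01688527,  0.01730356,  0.072994  ],
       [ 0.0152192 ,  0.11659719,  0.99306267,  0.93745714],
       [ 0.        ,  0.        ,  0.        ,  1.        ]])}
```

View pics/top0.png

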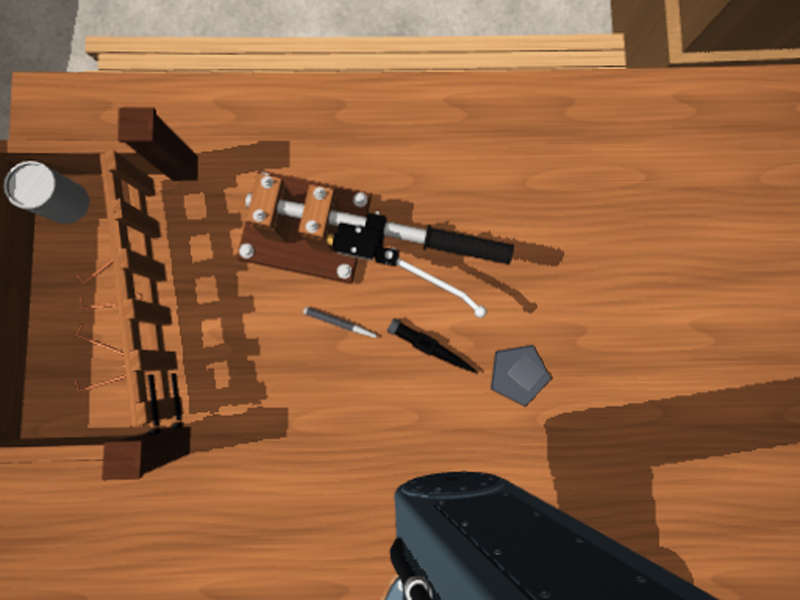

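View pics/side0.png

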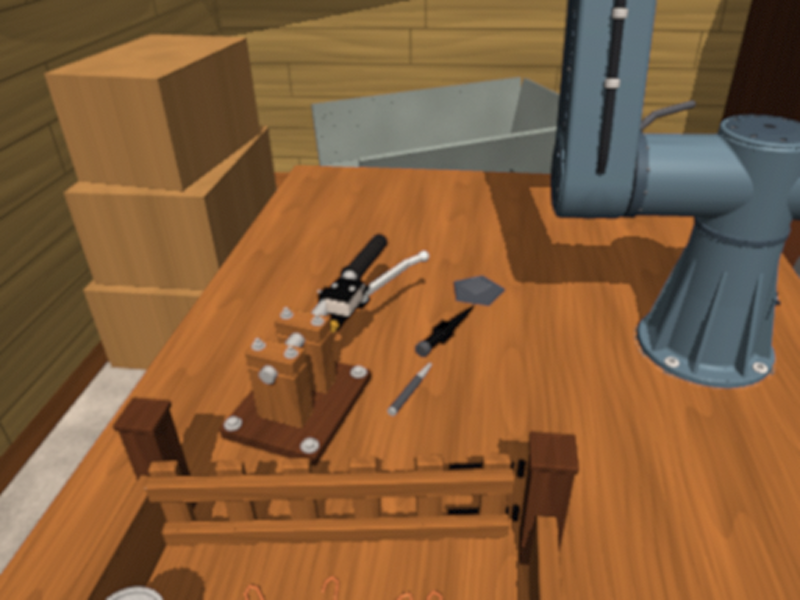

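The top view shows the grip from (428,237) to its free end (512,253). The lever pivot is at about (390,256) and its ball end at (480,312). Hammer, punch and shard lie nearer the robot. I'll project these onto z = 0.12.

```bash
cat > h.py <<'E'
from cell import env
import numpy as np, cv2
def ray(n,uv):
    c=env.calibration(n);K=np.array([[c['fx'],0,c['cx']],[0,c['fy'],c['cy']],[0,0,1]])
    p=cv2.undistortPoints(np.array([[uv]],float),K,c['distortion'])[0,0]
    M=c['cam_to_world'];return M[:3,3],M[:3,:3]@np.array([p[0],-p[1],-1])
def atz(n,uv,z):
    o,d=ray(n,uv);return o+d*(z-o[2])/d[2]
def pix(n,P):
    c=env.calibration(n);K=np.array([[c['fx'],0,c['cx']],[0,c['fy'],c['cy']],[0,0,1]])
    M=c['cam_to_world'];q=M[:3,:3].T@(np.array(P)-M[:3,3]);q=q*[1,-1,-1]
    return cv2.projectPoints(q[None],np.zeros(3),np.zeros(3),K,c['distortion'])[0][0,0]
E
python3 - <<'E'
from h import *
k=1/1.5625
P={n:atz('top',(u*k,v*k),z) for n,(u,v,z) in dict(gend=(513,253,.12),gin=(428,237,.12),tube=(249,200,.12),pivot=(390,255,.127),ball=(480,312,.12),blade=(400,263,.127),bend=(457,293,.127),ham1=(393,325,.02),ham2=(477,371,.02),shard=(521,375,.01),p1=(305,311,.01),p2=(378,336,.01)).items()}
for n,p in P.items(): print(n,p.round(4))
d=P['tube']-P['gend'];print('yaw of fixture y',np.degrees(np.arctan2(d[1],d[0])),np.linalg.norm(d))
d=P['gin']-P['gend'];print(np.degrees(np.arctan2(d[1],d[0])),np.linalg.norm(d))
d=P['pivot']-P['ball'];print('lever',np.degrees(np.arctan2(d[1],d[0])),np.linalg.norm(d))
d=P['blade']-P['bend'];print('lever',np.degrees(np.arctan2(d[1],d[0])))
# side crop
im=env.grab_frame('top')[:,:,::-1][130:215,200:345]
cv2.imwrite('pics/crop1.png',cv2.resize(im,None,fx=5.5,fy=5.5,interpolation=cv2.INTER_CUBIC))
E
```

```text
gend [ 0.5839 -0.106   0.12  ]
gin [0.6111 0.0241 0.12  ]
tube [0.6731 0.2987 0.12  ]
pivot [0.5824 0.083  0.127 ]
ball [ 0.4938 -0.0521  0.12  ]
blade [0.5699 0.068  0.127 ]
bend [ 0.5225 -0.0172  0.127 ]
ham1 [0.4832 0.0811 0.02  ]
ham2 [ 0.4033 -0.0588  0.02  ]
shard [ 0.3951 -0.1348  0.01  ]
p1 [0.5106 0.2314 0.01  ]
p2 [0.4655 0.1071 0.01  ]
yaw of fixture y 77.5727246995294 0.4143153254750211
78.19973678156236 0.13291206239524567
lever 56.71590554219368 0.16173923150285893
lever 60.95735526779175
```

View pics/crop1.png

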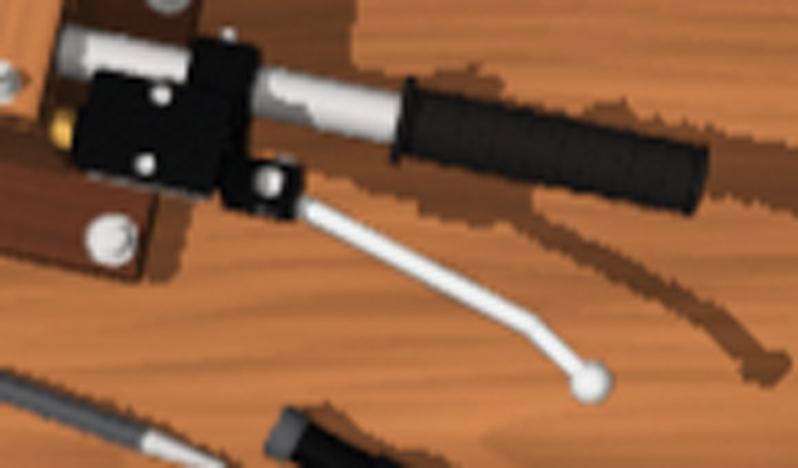

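The crop confirms the bar's yaw (own y at about 77.6°), the pivot at crop (270,182) and the straight blade from (305,207) to (530,322). The pivot from the bar fit matches its direct projection. I'll travel high with the fingers shut, turn the finger back to face the bar, then go down outside the lever.

```bash
python3 -m handwheel '[[[0.029,-0.028,0],0,1],[[0.058,-0.056,0],0,1],[[0.087,-0.084,0],0,1],[[0.116,-0.112,0],0,1],[[0.145,-0.14,0],0,1]]' && python3 -m handwheel '[[[0.029,-0.028,0],0,1],[[0.058,-0.056,0],0,1],[[0.087,-0.084,0],0,1],[[0.116,-0.112,0],0,1],[[0.145,-0.14,0],0,1]]' && python3 -m handwheel '[[[0.029,-0.028,0],-7,1],[[0.058,-0.056,0],-14,1],[[0.087,-0.084,0],-21,1],[[0.116,-0.112,0],-28,1],[[0.145,-0.14,0],-35,1]]'
```

```text
time_s: 0.57
eef_pos: [0.2527, -0.3811, 0.2499]
eef_rot: [-3.141, -0.0, 0.26]
contact_force: [0.9, -0.5, -0.3]
opening: 0.0255
grasp_force: 0.0
time_s: 0.98
eef_pos: [0.3567, -0.2084, 0.2503]
eef_rot: [3.141, -0.0, 0.26]
contact_force: [0.1, -0.8, 0.2]
opening: -0.0002
grasp_force: 0.0
time_s: 1.4
eef_pos: [0.4608, -0.0355, 0.2503]
eef_rot: [3.141, -0.0, 0.878]
contact_force: [1.0, -0.6, 0.8]
opening: -0.0001
grasp_force: 0.0
```

```bash
python3 -m handwheel '[[[0,0,0],-7,1],[[0,0,0],-14,1],[[0,0,0],-21,1],[[0,0,0],-27.6,1],[[0,0,0],-27.6,1]]'; python3 - <<'E'
from h import *
from scipy.spatial.transform import Rotation as R
s=env.sense();Rt=R.from_euler('xyz',s['eef_rot']).as_matrix()
print(s['time_s'],s['eef_pos'],s['eef_rot'],s['opening'],s['contact_force']);print('to go in tool axes',Rt.T@(np.array([.489,.010,.118])-s['eef_pos']))
E
```

```text
time_s: 1.82
eef_pos: [0.4601, -0.0373, 0.25]
eef_rot: [-3.141, -0.0, 1.358]
contact_force: [0.2, 0.8, -0.3]
opening: 0.0004
grasp_force: 0.0
1.8167 [ 0.46010853 -0.03725562  0.24999335] [-3.14096950e+00 -7.94941370e-05  1.35804227e+00] 0.00039867159164286916 [ 0.15330826  0.83965247 -0.31361074]
to go in tool axes [0.05228017 0.01834416 0.1319861 ]
```

```bash
python3 -m handwheel '[[[0.026,0.009,0],0,1],[[0.052,0.018,0.01],0,1],[[0.052,0.018,0.05],0,1],[[0.052,0.018,0.09],0,1],[[0.052,0.018,0.13],0,1]]'; python3 - <<'E'
from h import *
a=env.grab_frame('top')[:,:,::-1][110:260,180:380];b=env.grab_frame('side')[:,:,::-1][110:260,170:370]
cv2.imwrite('pics/a1.png',cv2.resize(np.vstack([a,b]),None,fx=2,fy=2,interpolation=cv2.INTER_CUBIC))
cv2.imwrite('pics/b1.png',cv2.resize(b,None,fx=4,fy=4,interpolation=cv2.INTER_CUBIC))
E
```

```text
time_s: 2.23
eef_pos: [0.4896, 0.0097, 0.1194]
eef_rot: [3.139, 0.0, 1.35]
contact_force: [-0.6, 0.6, -0.3]
opening: -0.0001
grasp_force: 0.0
```

View pics/b1.png

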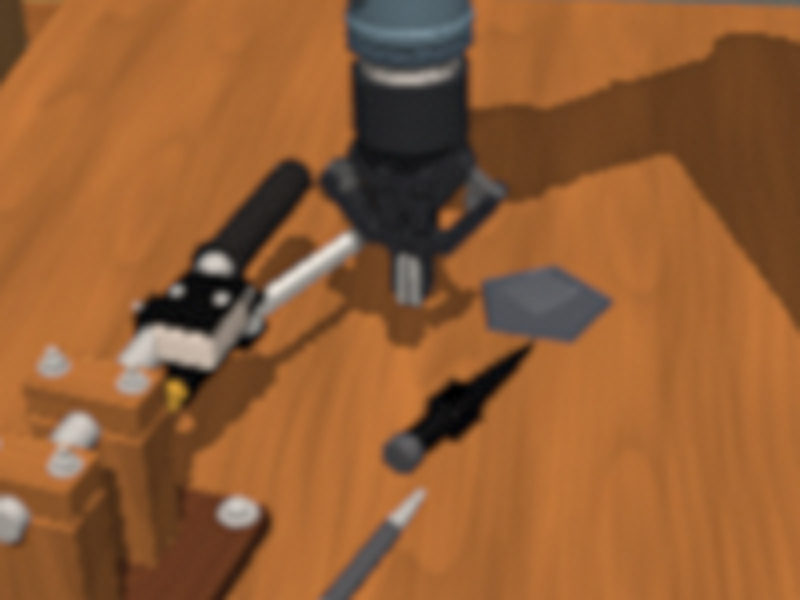

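The side view shows the shut fingers at (408,280), about 30 mm outside the lever. The sloping links and the knuckle reach over the lever and well above the bar. I'll raise 4 mm for extra clearance and approach.

```bash
python3 -m handwheel '[[[-0.002,0.006,-0.004],0,1],[[-0.004,0.012,-0.004],0,1],[[-0.005,0.018,-0.004],0,1],[[-0.005,0.022,-0.004],0,1],[[-0.005,0.022,-0.004],0,1]]'; for i in 1 2; do python3 -m handwheel '[[[0,0.002,0],0,1],[[0,0.004,0],0,1],[[0,0.006,0],0,1],[[0,0.006,0],0,1],[[0,0.006,0],0,1]]'; done
```

```text
time_s: 2.75
eef_pos: [0.5118, -0.0012, 0.1266]
eef_rot: [3.137, 0.0, 1.352]
contact_force: [-0.5, 1.0, 0.1]
opening: -0.0003
grasp_force: 0.0
time_s: 3.17
eef_pos: [0.5149, -0.0014, 0.1242]
eef_rot: [-3.141, -0.0, 1.353]
contact_force: [-2.7, 0.3, 1.5]
opening: -0.0002
grasp_force: 1.5
time_s: 3.58
eef_pos: [0.5208, -0.003, 0.1239]
eef_rot: [-3.14, 0.0, 1.353]
contact_force: [-4.5, -1.0, -0.0]
opening: 0.0
grasp_force: 1.8
```

Contact came where expected, at about 3 N. I'll continue in to the stop.

```bash
for i in 1 2; do python3 -m handwheel '[[[0,0.003,0],0,1],[[0,0.006,0],0,1],[[0,0.009,0],0,1],[[0,0.009,0],0,1],[[0,0.009,0],0,1]]'; done;  python3 -m handwheel '[[[0,0.001,0],0,1],[[0,0.002,0],0,1],[[0,0.003,0],0,1],[[0,0.003,0],0,1],[[0,0.003,0],0,1]]'
```

```text
time_s: 4.0
eef_pos: [0.5294, -0.0049, 0.1238]
eef_rot: [-3.14, 0.0, 1.353]
contact_force: [-5.0, -0.9, -0.2]
opening: 0.0001
grasp_force: 2.2
time_s: 4.42
eef_pos: [0.5379, -0.0069, 0.1238]
eef_rot: [-3.14, 0.001, 1.353]
contact_force: [-7.0, -2.4, 0.2]
opening: -0.0003
grasp_force: 2.7
time_s: 4.83
eef_pos: [0.5407, -0.0078, 0.1238]
eef_rot: [-3.139, 0.001, 1.353]
contact_force: [-6.1, -2.7, 0.1]
opening: 0.0002
grasp_force: 2.9
```

```bash
for i in 1 2 3 4; do python3 -m handwheel '[[[0,0.001,0],0,1],[[0,0.001,0],0,1],[[0,0.001,0],0,1]]' | sed -n '2p;4p'; done
```

```text
eef_pos: [0.5416, -0.0081, 0.1238]
contact_force: [-6.9, -2.4, 0.1]
eef_pos: [0.5425, -0.0083, 0.1238]
contact_force: [-6.5, -4.2, 0.1]
eef_pos: [0.5431, -0.0084, 0.1237]
contact_force: [-8.8, -3.2, 2.6]
eef_pos: [0.5432, -0.0084, 0.1237]
contact_force: [-13.3, -2.7, 4.9]
```

The force climbs steeply at x = 0.543, the predicted stop, reading about 14 N. I'll look before letting it out.

```bash
python3 - <<'E'
from h import *
s=env.sense();print(s['time_s'],s['contact_force'])
a=env.grab_frame('top')[:,:,::-1][120:220,200:370];b=env.grab_frame('side')[:,:,::-1][130:230,190:360]
cv2.imwrite('pics/c1.png',cv2.resize(np.vstack([a,b]),None,fx=3,fy=3,interpolation=cv2.INTER_CUBIC))
E
```

```text
5.8333 [-13.30310998  -2.68551317   4.93964359]
```

View pics/c1.png

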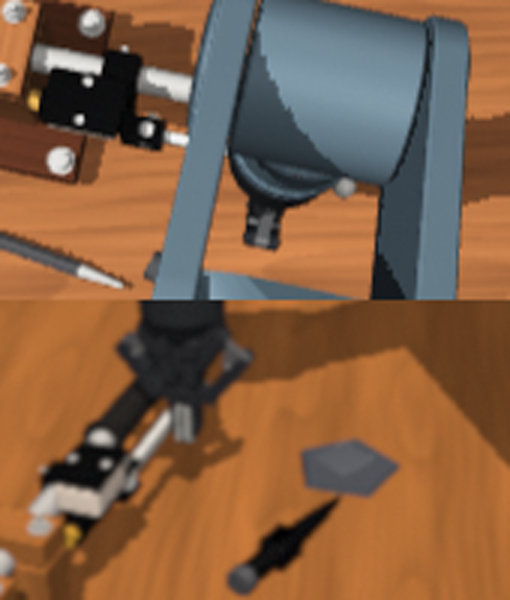

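The side crop shows the blade parallel to the grip, with the finger at (185,420) against its outer face and a clear gap. Next I back off fully.

```bash
python3 -m handwheel '[[[0,-0.006,0],0,1],[[0,-0.013,0],0,1],[[0,-0.021,0],0,1],[[0,-0.03,0],0,1],[[0,-0.04,0],0,1]]';python3 -m handwheel '[[[0,0,0],0,1],[[0,0,0],0,1],[[0,0,0],0,1],[[0,0,0],0,1],[[0,0,0],0,1]]'; python3 - <<'E'
from h import *
b=env.grab_frame('side')[:,:,::-1][120:230,190:340]
cv2.imwrite('pics/d1.png',cv2.resize(b,None,fx=4,fy=4,interpolation=cv2.INTER_CUBIC))
E
```

```text
time_s: 6.35
eef_pos: [0.5067, 0.0004, 0.1247]
eef_rot: [3.139, 0.0, 1.354]
contact_force: [0.8, -0.2, -0.3]
opening: 0.0003
grasp_force: 0.0
time_s: 6.77
eef_pos: [0.5072, -0.0, 0.1246]
eef_rot: [3.141, 0.0, 1.353]
contact_force: [0.7, -0.5, 0.1]
opening: 0.0002
grasp_force: 0.0
```

View pics/d1.png

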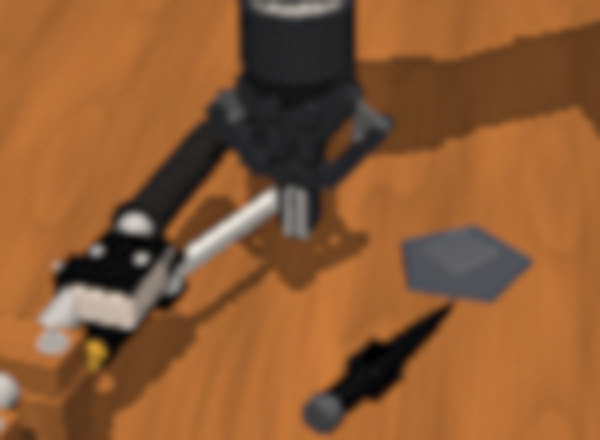

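The lever has swung fully out along (185,265)–(275,200), with no force on the fingers. Now I press it in again.

```bash
python3 -m handwheel '[[[0,0.004,0],0,1],[[0,0.008,0],0,1],[[0,0.011,0],0,1],[[0,0.014,0],0,1],[[0,0.017,0],0,1]]';python3 -m handwheel '[[[0,0.004,0],0,1],[[0,0.008,0],0,1],[[0,0.012,0],0,1],[[0,0.015,0],0,1],[[0,0.017,0],0,1]]'; python3 -m handwheel '[[[0,0.001,0],0,1],[[0,0.002,0],0,1],[[0,0.003,0],0,1],[[0,0.004,0],0,1],[[0,0.004,0],0,1]]';for i in 1 2; do python3 -m handwheel '[[[0,0.001,0],0,1],[[0,0.001,0],0,1],[[0,0.001,0],0,1]]' | sed -n '2p;4p'; done
```

```text
time_s: 7.23
eef_pos: [0.5226, -0.0035, 0.1237]
eef_rot: [-3.139, 0.0, 1.353]
contact_force: [-4.8, -1.2, -0.6]
opening: -0.0003
grasp_force: 1.9
time_s: 7.65
eef_pos: [0.5389, -0.0074, 0.1235]
eef_rot: [-3.139, 0.001, 1.353]
contact_force: [-6.3, -3.5, -0.3]
opening: -0.0003
grasp_force: 2.8
time_s: 8.07
eef_pos: [0.5426, -0.0085, 0.1236]
eef_rot: [-3.138, 0.001, 1.353]
contact_force: [-6.8, -3.7, 0.1]
opening: 0.0005
grasp_force: 3.1
eef_pos: [0.543, -0.0085, 0.1235]
contact_force: [-8.9, -3.5, 2.0]
eef_pos: [0.5431, -0.0086, 0.1235]
contact_force: [-12.7, -2.3, 6.4]
```

```bash
for i in 1 2 3; do python3 -m handwheel '[[[0,0,0],0,1],[[0,0,0],0,1],[[0,0,0],0,1],[[0,0,0],0,1],[[0,0,0],0,1]]' | sed -n '1,2p;4p'; done; python3 - <<'E'
from h import *
b=env.grab_frame('side')[:,:,::-1][120:230,190:340]
cv2.imwrite('pics/e1.png',cv2.resize(b,None,fx=4,fy=4,interpolation=cv2.INTER_CUBIC))
E
```

```text
time_s: 8.98
eef_pos: [0.5431, -0.0086, 0.1235]
contact_force: [-12.5, -3.2, 5.0]
time_s: 9.4
eef_pos: [0.5431, -0.0086, 0.1235]
contact_force: [-12.5, -3.4, 5.8]
time_s: 9.82
eef_pos: [0.5431, -0.0086, 0.1235]
contact_force: [-12.9, -3.5, 6.3]
```

View pics/e1.png

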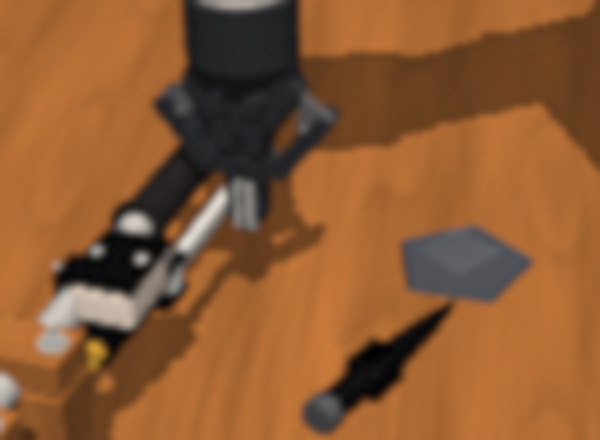

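The lever is held against its stop. The side crop shows the blade from (175,255) to (225,195) parallel to the grip with a visible gap, and the finger at (245,205) outside it. The push is steady at about 14 N, so I'm handing in.

```bash
python3 -c "
from cell import env
print(env.hand_in())"
```

```text
the job is handed in; nothing more can be done
None
```

I pressed the brake lever in to its stop, let it come fully back out, then pressed it in again; it is held there with a steady push of about 14 N (1.4 kg) from the outside, with a visible gap to the grip, and the job is handed in.

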